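# Seat the stone dish and peel out its stuck pan

## Task

Set the heavy stone dish, with the stuck pan still in it, flat and fully home in the pocket of the wooden plate (either way round) and let go of it. Then take the pan by its corner lug and peel it out, lug corner first and opposite corner last, leaving the dish seated. Finish still holding the pan level and still, centred over the marble tile and roughly 15 cm above the bench, without pushing the tile, flux jar, loupe or pin vice about.

Things in the scene. Friction and masses are not known exactly. Their poses are not given: they have to be found in the camera images.
- dish: Heavy brass stone dish, 90 (x) x 60 (y) x 30 mm high, about 0.65 kg, 5 mm walls, loose, open on top with the pan nested in it. Origin: centre of its underside; x along its length, z up. Take it across its plain 60 mm width, above the lowest 8 mm, which go into the pocket. Four sprung balls in its long walls (27 mm either side of the middle, 7.5 mm below the rim) pinch the pan's tub.
- pan: Formed aluminium pan, about 0.06 kg: flange 86 (x) x 56 (y) x 2.5 mm resting on the dish's rim, tub 74 x 44 mm reaching 10 mm down into the dish. Origin: centre of the flange's underside, 30 mm above the dish's origin when nested; axes then as the dish's. Friction of the balls holds it: peeling takes about 2 to 3 N at the lug, a straight pull twice that; 7 N lifts the dish too. Take it by its lug.
- lug (a point): Centre of the pan's grip lug, an upright block standing on the flange at its +x +y corner: 16 mm (x) x 10 mm (y, the thickness to grip) and 17.5 mm high above the flange. This point is at [34, 21, 11] mm in the pan's frame, 8.5 mm above the flange's top. Axes as the pan's.
- far_corner (a point): The tub's bottom corner diagonally opposite the lug, at [-37, -22, -10] mm in the pan's frame: the last to come out.
- fixture: Hardwood seating plate with a screw in each corner, fixed to the bench, 120 (x) x 95 (y) x 16 mm high, with a rectangular pocket in the middle of its top for the dish's foot. Origin: centre of its underside; x along its length and the pocket's.
- pocket (a point): Centre of the pocket's floor, 8 mm above the bench and 8 mm below the plate's top. The pocket measures 94 (x) x 64 (y) mm, so the dish has 2 mm on each side; its mouth is chamfered 3 mm. Axes as the plate's.
- tile: White polished marble tile, 62 (x) x 105 (y) x 8 mm, lying loose on the bench. Origin: centre of its underside.
- flux: Cream-coloured round flux jar with a knobbed lid, 55 mm across, 60 mm high, a bystander standing on the bench. Origin: centre of its underside.
- loupe: Small folding loupe, 27 x 42 x 13 mm, a bystander lying on the bench. Origin: centre of its underside.
- vice: Thin steel pin vice, 12 x 112 x 12 mm, a bystander lying on the bench along its own y. Origin: centre of its underside.
Mind the look-alikes: they are no part of the job. There is more than one size of the dish; the job needs the larger.

How it is judged:
On the way, in this order (a step that is already met when the one before it is completed fails the run):
1. the dish stands flat and square on the pocket's floor, let go, with the pan still nested in it (horizontal distance between dish and pocket below 0.005 m and z of dish in the frame of pocket below 0.002 m and angle between dish's own z axis and vertical below 0.04 rad and angle between the x axis of dish and the x axis of fixture, either way round below 0.06 rad and z of pan in the frame of dish below 0.0325 m and angle between the z axis of pan and the z axis of dish, either way round below 0.05 rad and distance between pan and dish below 0.0335 m and contact force between dish and the fingers below 0.1 N), for 0.2 s.
2. the pan is being peeled: it leans at least 0.12 rad (7 degrees) with the lug's corner raised, while the opposite corner of its tub is still down in the seated dish (horizontal distance between dish and pocket below 0.005 m and z of dish in the frame of pocket below 0.002 m and angle between dish's own z axis and vertical below 0.04 rad and angle between the x axis of dish and the x axis of fixture, either way round below 0.06 rad and angle between the z axis of pan and the z axis of dish, either way round above 0.12 rad and z of lug in the frame of dish above 0.049 m and contact force between the fingers and pan above 0.5 N and z of far_corner in the frame of dish below 0.027 m), for 0.1 s.
At the end, for the whole second after the job is handed in: Fingers hold the pan still, flange 100-250 mm above the bench, centre within 40 mm of the tile's, lean under 0.21 rad, touching neither dish, plate nor tile; the dish is seated: within 2 mm of the pocket floor, centred within 5 mm, square within 0.06 rad, tilt under 0.04 rad (horizontal distance between dish and pocket below 0.005 m and z of dish in the frame of pocket below 0.002 m and angle between dish's own z axis and vertical below 0.04 rad and angle between the x axis of dish and the x axis of fixture, either way round below 0.06 rad and height (world z) of pan between 0.1 and 0.25 m and horizontal distance between pan and tile below 0.04 m and angle between pan's own z axis and vertical below 0.21 rad and contact force between the fingers and pan above 0.5 N and contact force between pan and dish below 0.05 N and contact force between pan and tile below 0.05 N and contact force between pan and fixture below 0.05 N and linear speed of pan below 0.03 m/s); the arm keeps its last pose, push and grip.
It fails at once if the tile, flux jar, loupe or pin vice is pushed more than 25 mm (distance of any of tile, flux, loupe, vice from where it was at the start of the episode above 0.025 m).
It also fails if it takes over 59 s, if anything falls off the work surface, if the arm or the gripper's body presses on something with over 40 N, if the wrist force passes 120 N, or if a joint passes its speed limit or range.

## Robot

A 6-joint arm with a two-finger parallel gripper is mounted at the origin on a cart in front of the work surface, level with it; the furniture and walls round the work are solid. World frame = base frame: x ahead of the robot, y to its left, z up, the work surface at z = 0. Lengths are in m, angles in rad, forces in N, time in s.
With the tool pointing down it reaches from about 0.425 to 0.95 m from the base axis. Payload 3.5 kg.
Tool frame: the origin (TCP) lies at the very end of the fingers, on their centre line; the grasp point (between the pads) lies 19 mm behind it; z points along the fingers, y is the line along which they close (so a half turn about z gives the same grasp; the last joint's range is limited). The gripper opens to 85 mm and grips with 20 to 120 N. Pads are 22 mm wide; open, the fingers measure 114 mm over their backs; the gripper's body (76 mm by 85 mm) begins 54 mm behind the grasp point. The pads swing forward as they close: fully open they stand 13 mm farther back than shut.
Start: joints at [-1.455, 0.286, 1.577, -0, 1.279, -0.15], TCP at [0.177, -0.651, 0.231] pointing down, gripper open.
Joint ranges: [-2.77, 2.77], [-0.9, 2.22], [0.21, 2.48], [-1.53, 4.67], [0.24, 2.81], [-2.84, 2.84]. Speed limits (rad/s): [2.79, 2.79, 3.14, 3.14, 3.14, 3.14].

## Interface

Orientations are given as a unit quaternion [x, y, z, w].
In Python, from plant import ctrl, optics, sign_off gives the robot as it stands.
- The arm moves only by the shell command python3 -m creep 'ROWS' [FORCE]. ROWS is JSON, a list of rows, each an object of numbers: "x", "y", "z": the shift along the tool's x, y, z in mm; "rx", "ry", "rz": the turn, a rotation vector about the tool's x, y, z in degrees; "grip": the opening, from 0 (shut) to 1 (fully open). In form: [{"x": .., "y": .., "z": .., "rx": .., "ry": .., "rz": .., "grip": ..}, ...]. A call has exactly 10 rows; each row shifts and turns the commanded pose from where the row before left it, along the tool's axes as they then stand; what a row does not reach is not made up. A row lasts 1/12 s, in which the tool goes at most 41.7 mm and 7.16 degrees, less where a joint would pass 70% of its speed; a pose out of reach is approached as far as the arm can. A call with a gripper value outside its range is refused whole. The fingers move at their own pace and stop on an object; FORCE is the grip in N (left out, the last holds). Time passes only in rows, so rows that do not move let the fingers close, or fill a call up. It gives the time, the measured TCP pose, the force, the opening and the grip force at its end, in the units of the state.
- ctrl.get_state(): the state, without advancing time (a new reading comes with each control period).
- optics.read_camera(name): name is "scene" or "top" or "wrist"; returns a dict with "color" (384x512x3 uint8, blue, green, red), "K" (3x3 intrinsics, pixels), "D" ([k1, k2, p1, p2, k3] as OpenCV has them; the pictures are not rectified), "R" (3x3) and "t" (3): a world point X has camera coordinates R X + t. Camera axes: x right, y down, z forward; pixel columns grow to the right and rows downward; lengths in m; the calibration is good to about 2 mm. A picture is of the moment at which its call begins. There is no depth.
- sign_off(): hands the job in; it is judged then, once.
The state is a dict: "time": time; "qpos": joint angles; "dq": joint speeds; "joint_efforts": joint torques, N m; "eef_pos": TCP position; "tcp_rot": TCP orientation; "contact_force": force on the tool from outside, world axes, zero at the start; "wrist_torque": the same for the moment, N m; "opening": opening from 0.0 (shut) to 1.0 (fully open); "finger_force": force on a finger pad.
Only numpy, scipy, OpenCV 4.12 (cv2) and the standard library are available. Lean on these libraries where they do the work, as an engineer would, in place of code of your own. Each camera call takes 0.05 s, during which the arm holds its last target. There are 200 camera calls.

## Working session

There is one attempt and no reset: what is moved stays moved. The work goes in short steps, Python scripts to look and compute and a shell command to move; the robot and the scene stay as the last step left them, time stands still between calls to the robot, and variables do not carry over. Pictures are saved under pics/ and viewed, at most 11 in all, crops included, and the job is handed in when it is done.

```bash
mkdir -p pics; ls; cat > h.py <<'E'
import numpy as np,cv2
from plant import ctrl,optics
from scipy.spatial.transform import Rotation as Ro
def ray(c,uv,z):
    "pixel(s)-> world points at height z"
    p=cv2.undistortPoints(np.array(uv,float).reshape(-1,1,2),c["K"],np.array(c["D"],float)).reshape(-1,2)
    d=np.c_[p,np.ones(len(p))]@c["R"]; o=-np.array(c["R"]).T@c["t"]
    return o+d*((np.array(z)-o[2])/d[:,2])[:,None]
def proj(c,X):
    return cv2.projectPoints(np.array(X,float).reshape(-1,3),cv2.Rodrigues(np.array(c["R"]))[0],np.array(c["t"],float),c["K"],np.array(c["D"],float))[0].reshape(-1,2)
E
python3 - <<'E'
from h import *
import pickle
s=ctrl.get_state();print(s)
cs={n:optics.read_camera(n) for n in("scene","top")}
pickle.dump(cs,open("c0.pkl","wb"))
for n,c in cs.items():
    cv2.imwrite(f"pics/{n}0.png",cv2.resize(c["color"],None,fx=1.56,fy=1.56,interpolation=cv2.INTER_CUBIC)); print(n,-np.array(c["R"]).T@c["t"])
E
```

```text
pics
{'time': 0.0, 'qpos': array([-1.45497779e+00,  2.87172091e-01,  1.57817825e+00,  2.98654873e-05,
        1.27861328e+00, -1.50025581e-01]), 'dq': array([-0.00098701, -0.0005354 ,  0.00044612, -0.000451  , -0.00046288,
        0.0014138 ]), 'joint_efforts': array([ 6.60596834e-05, -4.05982554e+01, -2.92624980e+01, -9.50147523e-05,
        5.74421865e-03,  9.14270174e-06]), 'eef_pos': array([ 0.17728033, -0.65062009,  0.22994223]), 'tcp_rot': array([ 9.91178738e-01,  1.32526612e-01,  3.45675762e-05, -1.18506361e-03]), 'contact_force': array([-0.26399478,  0.20868453, -0.79898094]), 'wrist_torque': array([-0.05253224,  0.0227676 , -0.01443517]), 'finger_force': 0.0, 'opening': 0.9994428687705782}
scene [0.15845287 0.62350492 0.77170482]
top [ 0.37016638 -0.02556137  1.26534563]
```

View pics/top0.png

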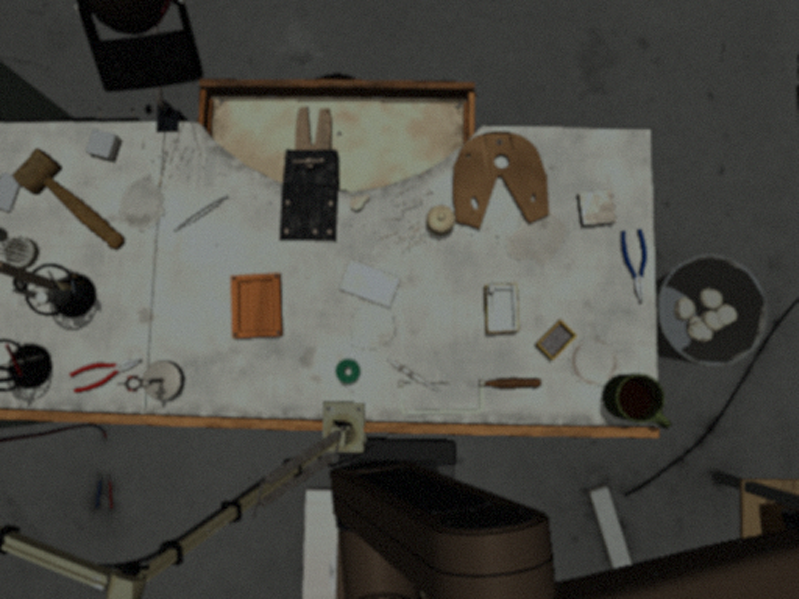

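View pics/scene0.png

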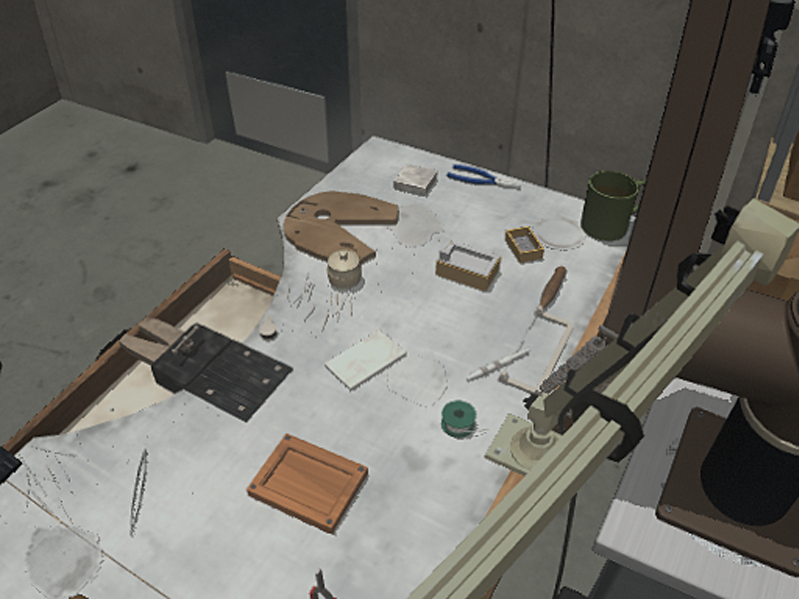

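The top view has +x up and +y to the left. It shows the plate at about (257,306), the tile at (370,283), the large dish at (501,308) and the small decoy dish at (555,340). The flux jar is at (440,220) and the lamp base at (343,425). I'll zoom in for corners.

```bash
python3 - <<'E'
from h import *
import pickle
cs=pickle.load(open("c0.pkl","rb"));c=cs["top"]
im=c["color"][125:270,140:370]; im=cv2.resize(im,None,fx=3.4,fy=3.4,interpolation=cv2.INTER_CUBIC)
im=cv2.convertScaleAbs(im,alpha=1.25)
for u in range(140,370,20): cv2.line(im,(int((u-140)*3.4),0),(int((u-140)*3.4),8),(0,0,255),1); cv2.putText(im,str(u),(int((u-140)*3.4),18),0,.35,(0,0,255))
for v in range(125,270,20): cv2.line(im,(0,int((v-125)*3.4)),(8,int((v-125)*3.4)),(0,0,255),1); cv2.putText(im,str(v),(8,int((v-125)*3.4)+5),0,.35,(0,0,255))
cv2.imwrite("pics/top1.png",im)
f=1/1.56
for n,uv,z in [("lamp",(343,420),.0),("flux",(440,220),.04),("vice?",(418,375),.006),("handle",(510,383),.01),("spool",(347,371),.02),("plate",(257,306),.016),("tile",(370,283),.008),("dish",(501,308),.03)]:
    print(n,ray(c,np.array(uv)*f,[z]).round(3))
s=cs["scene"]; sp=[(540,425),(520,455),(458,420),(345,262)]
print(ray(s,np.array(sp)*f,[.05,.0,.02,.04]).round(3))
# lamp arm: same arm in top and scene
hsv=cv2.cvtColor(c["color"],cv2.COLOR_BGR2HSV)
m=((hsv[...,0]<18)&(hsv[...,1]>120)&(hsv[...,2]>60)).astype(np.uint8); m[:, :140]=0;m[:,190:]=0;m[:170]=0;m[225:]=0
p=np.argwhere(m)[:,::-1].astype(np.float32);r=cv2.minAreaRect(p);b=cv2.boxPoints(r)
B=ray(c,b,[.016]*4);print("plate",r,B.round(4),np.linalg.norm(np.diff(B,axis=0),axis=1),B.mean(0))
E
```

```text
lamp [[0.28  0.092 0.   ]]
flux [[ 0.657 -0.083  0.04 ]]
vice? [[ 0.367 -0.047  0.006]]
handle [[ 0.356 -0.219  0.01 ]]
spool [[0.371 0.085 0.02 ]]
plate [[0.49  0.261 0.016]]
tile [[0.539 0.047 0.008]]
dish [[ 0.494 -0.199  0.03 ]]
[[ 0.265  0.071  0.05 ]
 [ 0.277  0.09   0.   ]
 [ 0.368  0.093  0.02 ]
 [ 0.657 -0.083  0.04 ]]
plate ((163.97415161132812, 195.8279266357422), (39.778282165527344, 31.16926383972168), 87.79740142822266) [[0.5472 0.315  0.016 ]
 [0.5526 0.2213 0.016 ]
 [0.4346 0.2116 0.016 ]
 [0.4289 0.3042 0.016 ]] [0.09382536 0.11839215 0.09275794] [0.49083694 0.26304228 0.016     ]
```

View pics/top1.png

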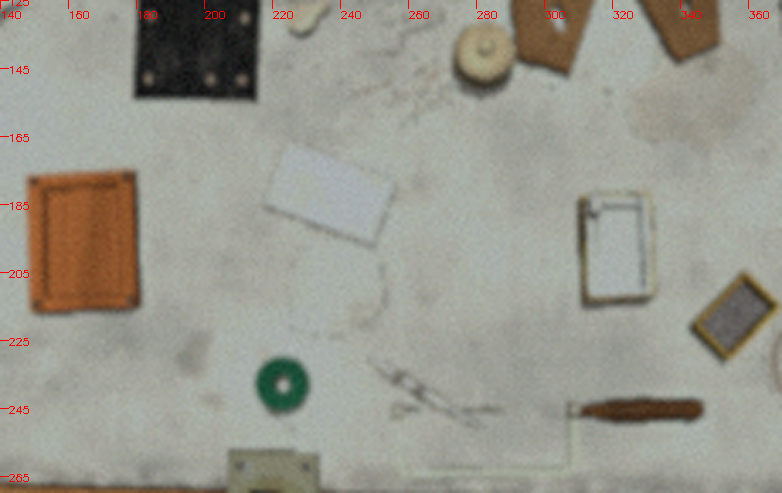

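Dish corners in the crop are near (580,197), (650,191), (655,296) and (583,305), with the lug at upper left (592,205), so the yaw is close to 0. Next I'll triangulate the lamp arm, and check the dish and tile sizes.

```bash
python3 - <<'E'
from h import *
import pickle
cs=pickle.load(open("c0.pkl","rb"));c=cs["top"];s=cs["scene"]
def tri(a,b):
    a=np.array(a)/1.56;b=np.array(b)/1.56
    oa,ob=[-np.array(k["R"]).T@k["t"] for k in(c,s)]
    da=ray(c,a,[0])[0]-oa;db=ray(s,b,[0])[0]-ob
    t=np.linalg.lstsq(np.c_[da,-db],ob-oa,rcond=None)[0];P,Q=oa+da*t[0],ob+db*t[1]
    return ((P+Q)/2).round(3),np.linalg.norm(P-Q).round(3)
print("elbow",tri((125,580),(765,240)))
print("clip1",tri((235,510),(690,270)),tri((235,510),(620,430)))
print("clip2",tri((175,553),(750,235)),tri((175,553),(690,270)))
print("pivot",tri((343,430),(540,425)))
cr=lambda l:np.array([(140+u/3.4,125+v/3.4) for u,v in l])
D=ray(c,cr([(581,197),(650,191),(655,296),(584,302)]),[.03]*4);print("dish",D.round(3),np.linalg.norm(D-np.roll(D,1,0),axis=1),D.mean(0))
T=ray(c,cr([(290,143),(397,186),(374,245),(264,205)]),[.008]*4);print("tile",T.round(3),np.linalg.norm(T-np.roll(T,1,0),axis=1),T.mean(0))
print("vice",ray(c,cr([(370,360),(478,426)]),[.006]*2))
print("smalldish",ray(c,cr([(735,315)]),[.02]))
E
```

```text
elbow (array([0.133, 0.273, 0.541]), np.float64(0.011))
clip1 (array([0.179, 0.18 , 0.432]), np.float64(0.035)) (array([0.167, 0.22 , 0.282]), np.float64(0.003))
clip2 (array([0.148, 0.229, 0.51 ]), np.float64(0.029)) (array([0.158, 0.239, 0.482]), np.float64(0.006))
pivot (array([0.265, 0.084, 0.067]), np.float64(0.004))
dish [[ 0.536 -0.169  0.03 ]
 [ 0.542 -0.228  0.03 ]
 [ 0.452 -0.233  0.03 ]
 [ 0.446 -0.172  0.03 ]] [0.09002744 0.05956914 0.09016966 0.0607513 ] [ 0.49418075 -0.20044871  0.03      ]
tile [[ 0.582  0.084  0.008]
 [ 0.545 -0.011  0.008]
 [ 0.493  0.008  0.008]
 [ 0.526  0.105  0.008]] [0.05925748 0.10154996 0.05553172 0.10255138] [0.53655915 0.04666057 0.008     ]
vice [[ 0.39343645  0.00928127  0.006     ]
 [ 0.33897851 -0.08484391  0.006     ]]
smalldish [[ 0.43805238 -0.30302065  0.02      ]]
```

```bash
python3 -m creep '[{"x":30,"y":-25},{"x":30,"y":-25},{"x":30,"y":-25},{"x":30,"y":-25},{"x":30,"y":-25},{"x":30,"y":-25},{"x":30,"y":-25},{"x":30,"y":-25},{"x":30,"y":-25},{"x":30,"y":-25}]' 30
python3 -m creep '[{"x":30,"y":-25},{"x":30,"y":-25},{"x":32,"y":-25},{"x":32,"y":-26},{"rz":6},{"rz":5.7},{},{},{},{}]'
cat >> h.py <<'E'
def tool(P,yaw=None,s=None):
    "mm along tool axes to bring TCP to world P; rz deg to bring tool x to world yaw (deg)"
    s=s or ctrl.get_state(); R=Ro.from_quat(s["tcp_rot"]); M=R.as_matrix()
    y=np.degrees(np.arctan2(M[1,0],M[0,0])); 
    print("tool d mm",((np.array(P)-s["eef_pos"])@M*1e3).round(1),"yaw",y.round(2),"rz",None if yaw is None else round(y-yaw,2),"lean",M[:,2].round(3))
E
python3 - <<'E'
from h import *
import pickle
tool([.494,-.2005,.2],3.5)
c=optics.read_camera("wrist");pickle.dump(c,open("c1.pkl","wb"));s=ctrl.get_state();print(s["eef_pos"],s["contact_force"])
print(-np.array(c["R"]).T@c["t"],"proj dish",proj(c,[.494,-.2,.03]).round())
cv2.imwrite("pics/w1.png",cv2.resize(c["color"],None,fx=1.56,fy=1.56,interpolation=cv2.INTER_CUBIC))
E
```

```text
tool d mm [ 423.8 -351.1   30.9] yaw 15.23 rz 11.73 lean [-0.     0.002 -1.   ]
[ 0.17727492 -0.65077164  0.23020466] [ 0.66435949 -0.24804001  0.08641136]
[ 0.2451642  -0.63306187  0.37223833] proj dish [[ -45. -187.]]$[0]: bad value
$[0]: bad value
```

View pics/w1.png

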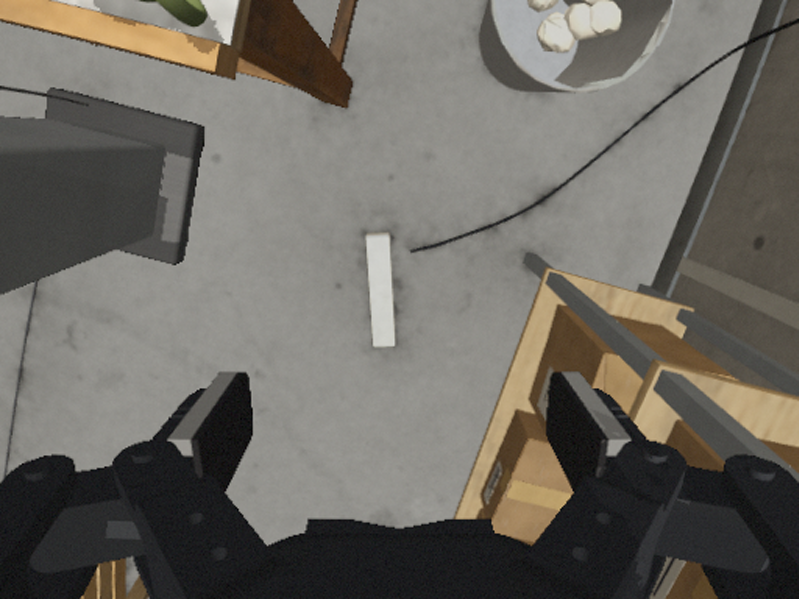

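The rows need every key. The picture only shows the floor from the start pose, because the arm hasn't moved.

```bash
python3 -m creep '[{"x":30,"y":-25,"z":0,"rx":0,"ry":0,"rz":0,"grip":1},{"x":30,"y":-25,"z":0,"rx":0,"ry":0,"rz":0,"grip":1},{"x":30,"y":-25,"z":0,"rx":0,"ry":0,"rz":0,"grip":1},{"x":30,"y":-25,"z":0,"rx":0,"ry":0,"rz":0,"grip":1},{"x":30,"y":-25,"z":0,"rx":0,"ry":0,"rz":0,"grip":1},{"x":30,"y":-25,"z":0,"rx":0,"ry":0,"rz":0,"grip":1},{"x":30,"y":-25,"z":0,"rx":0,"ry":0,"rz":0,"grip":1},{"x":30,"y":-25,"z":0,"rx":0,"ry":0,"rz":0,"grip":1},{"x":30,"y":-25,"z":0,"rx":0,"ry":0,"rz":0,"grip":1},{"x":30,"y":-25,"z":0,"rx":0,"ry":0,"rz":0,"grip":1}]' 30
python3 -m creep '[{"x":30,"y":-25,"z":0,"rx":0,"ry":0,"rz":0,"grip":1},{"x":30,"y":-25,"z":0,"rx":0,"ry":0,"rz":0,"grip":1},{"x":32,"y":-25,"z":0,"rx":0,"ry":0,"rz":0,"grip":1},{"x":32,"y":-26,"z":0,"rx":0,"ry":0,"rz":0,"grip":1},{"x":0,"y":0,"z":0,"rx":0,"ry":0,"rz":6,"grip":1},{"x":0,"y":0,"z":0,"rx":0,"ry":0,"rz":5.7,"grip":1},{"x":0,"y":0,"z":0,"rx":0,"ry":0,"rz":0,"grip":1},{"x":0,"y":0,"z":0,"rx":0,"ry":0,"rz":0,"grip":1},{"x":0,"y":0,"z":0,"rx":0,"ry":0,"rz":0,"grip":1},{"x":0,"y":0,"z":0,"rx":0,"ry":0,"rz":0,"grip":1}]'
python3 - <<'E'
from h import *
import pickle
tool([.494,-.2005,.2],3.5)
c=optics.read_camera("wrist");pickle.dump(c,open("c1.pkl","wb"));s=ctrl.get_state();print(s["eef_pos"],s["contact_force"],s["qpos"])
print(-np.array(c["R"]).T@c["t"],"proj dish",proj(c,[.494,-.2,.03]).round())
cv2.imwrite("pics/w2.png",cv2.resize(c["color"],None,fx=1.56,fy=1.56,interpolation=cv2.INTER_CUBIC))
E
```

```text
time: 0.98
eef_pos: [0.4017, -0.3294, 0.2311]
tcp_rot: [0.991, 0.132, -0.0, -0.0]
contact_force: [1.0, -0.5, -0.6]
opening: 1.0
finger_force: 0.0
time: 1.82
eef_pos: [0.4939, -0.2017, 0.2312]
tcp_rot: [1.0, 0.031, -0.0, -0.0]
contact_force: [0.4, -0.6, 0.1]
opening: 1.0
finger_force: 0.0
tool d mm [ 0.1 -1.2 31.2] yaw 3.55 rz 0.05 lean [-0.  0. -1.]
[ 0.49394379 -0.20173962  0.23127452] [ 0.43113056  0.04335619 -0.21356583] [-5.78005918e-01 -2.69002478e-02  1.92314315e+00  3.46768105e-06
  1.24543231e+00  9.31213128e-01]
[ 0.56416831 -0.19796815  0.37337446] proj dish [[254. 159.]]
```

View pics/w2.png

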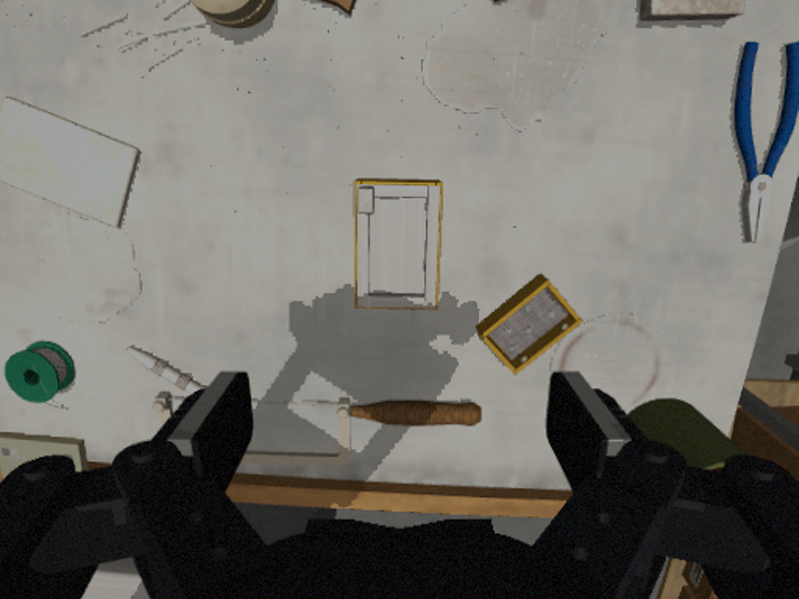

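The dish rim corners in the wrist view are about (356,184), (442,184), (440,308) and (355,307), with the lug at (365,200). It sits squarely under the tool. The tile's right edge runs from (140,150) to (119,226).

```bash
python3 - <<'E'
from h import *
import pickle
c=pickle.load(open("c1.pkl","rb"))
D=ray(c,np.array([(356,183),(442,183),(440,308),(355,307)])/1.56,[.03]*4);print(D.round(4),np.linalg.norm(D-np.roll(D,1,0),axis=1),D.mean(0))
L=ray(c,np.array([(365.5,200)])/1.56,[.05]);print("lug",L)
e=(D[0]+D[1]-D[2]-D[3]);yaw=np.degrees(np.arctan2(e[1],e[0]));print(yaw)
e=(D[0]+D[3]-D[2]-D[1]);print(np.degrees(np.arctan2(-e[0],e[1])))
hsv=cv2.cvtColor(c["color"],cv2.COLOR_BGR2HSV);m=((hsv[...,0]>12)&(hsv[...,0]<35)&(hsv[...,1]>110)).astype(np.uint8);m[:100]=0;m[210:]=0;m[:,:210]=0;m[:,295:]=0
r=cv2.minAreaRect(np.argwhere(m)[:,::-1].astype(np.float32));b=cv2.boxPoints(r);print(r);B=ray(c,b,[.03]*4);print(B.round(4),np.linalg.norm(B-np.roll(B,1,0),axis=1),B.mean(0))
tool([*D.mean(0)[:2],.009],yaw)
E
```

```text
[[ 0.5371 -0.1709  0.03  ]
 [ 0.5407 -0.2284  0.03  ]
 [ 0.4528 -0.2344  0.03  ]
 [ 0.4498 -0.1736  0.03  ]] [0.08738017 0.05761308 0.0880906  0.06089232] [ 0.49508219 -0.20182613  0.03      ]
lug [[ 0.52836761 -0.17891831  0.05      ]]
2.89058790627522
3.2197443423409147
((255.0, 156.5), (83.0, 56.0), 90.0)
[[ 0.5394 -0.1695  0.03  ]
 [ 0.543  -0.2278  0.03  ]
 [ 0.4522 -0.2356  0.03  ]
 [ 0.4483 -0.1731  0.03  ]] [0.09116181 0.05842242 0.09115178 0.06263141] [ 0.49573026 -0.20148595  0.03      ]
tool d mm [1.100e+00 2.000e-01 2.223e+02] yaw 3.53 rz 0.64 lean [-0.  0. -1.]
```

```bash
python3 -m creep '[{"x":1,"y":0,"z":30,"rx":0,"ry":0,"rz":0.4,"grip":1},{"x":0,"y":0,"z":38,"rx":0,"ry":0,"rz":0,"grip":1},{"x":0,"y":0,"z":38,"rx":0,"ry":0,"rz":0,"grip":1},{"x":0,"y":0,"z":38,"rx":0,"ry":0,"rz":0,"grip":1},{"x":0,"y":0,"z":30,"rx":0,"ry":0,"rz":0,"grip":1},{"x":0,"y":0,"z":20,"rx":0,"ry":0,"rz":0,"grip":1},{"x":0,"y":0,"z":14,"rx":0,"ry":0,"rz":0,"grip":1},{"x":0,"y":0,"z":10,"rx":0,"ry":0,"rz":0,"grip":1},{"x":0,"y":0,"z":4,"rx":0,"ry":0,"rz":0,"grip":1},{"x":0,"y":0,"z":0,"rx":0,"ry":0,"rz":0,"grip":1}]' 60
python3 -m creep '[{"x":0,"y":0,"z":0,"rx":0,"ry":0,"rz":0,"grip":0.6},{"x":0,"y":0,"z":0,"rx":0,"ry":0,"rz":0,"grip":0.5},{"x":0,"y":0,"z":0,"rx":0,"ry":0,"rz":0,"grip":0},{"x":0,"y":0,"z":0,"rx":0,"ry":0,"rz":0,"grip":0},{"x":0,"y":0,"z":0,"rx":0,"ry":0,"rz":0,"grip":0},{"x":0,"y":0,"z":0,"rx":0,"ry":0,"rz":0,"grip":0},{"x":0,"y":0,"z":0,"rx":0,"ry":0,"rz":0,"grip":0},{"x":0,"y":0,"z":0,"rx":0,"ry":0,"rz":0,"grip":0},{"x":0,"y":0,"z":0,"rx":0,"ry":0,"rz":0,"grip":0},{"x":0,"y":0,"z":0,"rx":0,"ry":0,"rz":0,"grip":0}]'
```

```text
time: 2.7
eef_pos: [0.4949, -0.2013, 0.0087]
tcp_rot: [1.0, 0.027, -0.001, -0.0]
contact_force: [0.3, 0.1, 1.1]
opening: 0.996
finger_force: 0.0
time: 3.53
eef_pos: [0.4964, -0.2013, 0.0113]
tcp_rot: [1.0, 0.027, 0.001, 0.0]
contact_force: [0.4, 1.6, 6.8]
opening: 0.681
finger_force: 69.2
```

```bash
python3 -m creep '[{"x":0,"y":0,"z":-3,"rx":0,"ry":0,"rz":0,"grip":0},{"x":0,"y":0,"z":-6,"rx":0,"ry":0,"rz":0,"grip":0},{"x":0,"y":0,"z":-12,"rx":0,"ry":0,"rz":0,"grip":0},{"x":0,"y":0,"z":-20,"rx":0,"ry":0,"rz":0,"grip":0},{"x":0,"y":0,"z":-25,"rx":0,"ry":0,"rz":0,"grip":0},{"x":0,"y":0,"z":-25,"rx":0,"ry":0,"rz":0,"grip":0},{"x":0,"y":0,"z":-25,"rx":0,"ry":0,"rz":0,"grip":0},{"x":0,"y":0,"z":-20,"rx":0,"ry":0,"rz":0,"grip":0},{"x":0,"y":0,"z":-10,"rx":0,"ry":0,"rz":0,"grip":0},{"x":0,"y":0,"z":-4,"rx":0,"ry":0,"rz":0,"grip":0}]' 80
python3 -m creep '[{"x":-2,"y":-10,"z":0,"rx":0,"ry":0,"rz":0,"grip":0},{"x":-3,"y":-22,"z":0,"rx":0,"ry":0,"rz":0,"grip":0},{"x":-3,"y":-30,"z":0,"rx":0,"ry":0,"rz":0,"grip":0},{"x":-3,"y":-35,"z":0,"rx":0,"ry":0,"rz":0,"grip":0},{"x":-3,"y":-35,"z":0,"rx":0,"ry":0,"rz":0,"grip":0},{"x":-3,"y":-35,"z":0,"rx":0,"ry":0,"rz":0,"grip":0},{"x":-3,"y":-35,"z":0,"rx":0,"ry":0,"rz":0,"grip":0},{"x":-3,"y":-35,"z":0,"rx":0,"ry":0,"rz":0,"grip":0},{"x":-3,"y":-35,"z":0,"rx":0,"ry":0,"rz":0,"grip":0},{"x":-3,"y":-35,"z":0,"rx":0,"ry":0,"rz":0,"grip":0}]'
python3 -m creep '[{"x":-3,"y":-35,"z":0,"rx":0,"ry":0,"rz":0,"grip":0},{"x":-2,"y":-30,"z":0,"rx":0,"ry":0,"rz":0,"grip":0},{"x":0,"y":-20,"z":0,"rx":0,"ry":0,"rz":0,"grip":0},{"x":0,"y":-11,"z":0,"rx":0,"ry":0,"rz":0,"grip":0},{"x":0,"y":0,"z":0,"rx":0,"ry":0,"rz":0,"grip":0},{"x":0,"y":0,"z":0,"rx":0,"ry":0,"rz":0,"grip":0},{"x":0,"y":0,"z":0,"rx":0,"ry":0,"rz":0,"grip":0},{"x":0,"y":0,"z":0,"rx":0,"ry":0,"rz":0,"grip":0},{"x":0,"y":0,"z":0,"rx":0,"ry":0,"rz":0,"grip":0},{"x":0,"y":0,"z":0,"rx":0,"ry":0,"rz":0,"grip":0}]'
python3 - <<'E'
from h import *
import pickle
c=optics.read_camera("wrist");s=ctrl.get_state();pickle.dump((c,s),open("c2.pkl","wb"));print(s["eef_pos"],s["contact_force"],s["qpos"])
P=[.4908,.263,.016];print(proj(c,P))
tool([.4908,.263,.05],5)
cv2.imwrite("pics/w3.png",cv2.resize(c["color"],None,fx=1.56,fy=1.56,interpolation=cv2.INTER_CUBIC))
E
```

```text
time: 4.37
eef_pos: [0.4958, -0.2016, 0.1614]
tcp_rot: [1.0, 0.027, 0.001, 0.001]
contact_force: [1.4, -0.9, -7.4]
opening: 0.683
finger_force: 88.1
time: 5.2
eef_pos: [0.4466, 0.1058, 0.1568]
tcp_rot: [1.0, 0.027, -0.002, -0.0]
contact_force: [1.4, -0.5, -7.0]
opening: 0.682
finger_force: 88.1
time: 6.03
eef_pos: [0.4395, 0.1986, 0.1593]
tcp_rot: [1.0, 0.027, -0.0, 0.0]
contact_force: [-1.1, 0.6, -7.6]
opening: 0.683
finger_force: 88.4
[0.43947884 0.19871587 0.15936359] [ 0.64826655  0.48601418 -8.24408308] [ 2.13942298e-01 -7.16714126e-02  2.10421538e+00 -9.87731978e-05
  1.10902747e+00  1.73143526e+00]
[[183.87022334 111.16692318]]
tool d mm [ 54.7 -61.5 109.4] yaw 3.06 rz -1.94 lean [ 0. -0. -1.]
```

View pics/w3.png

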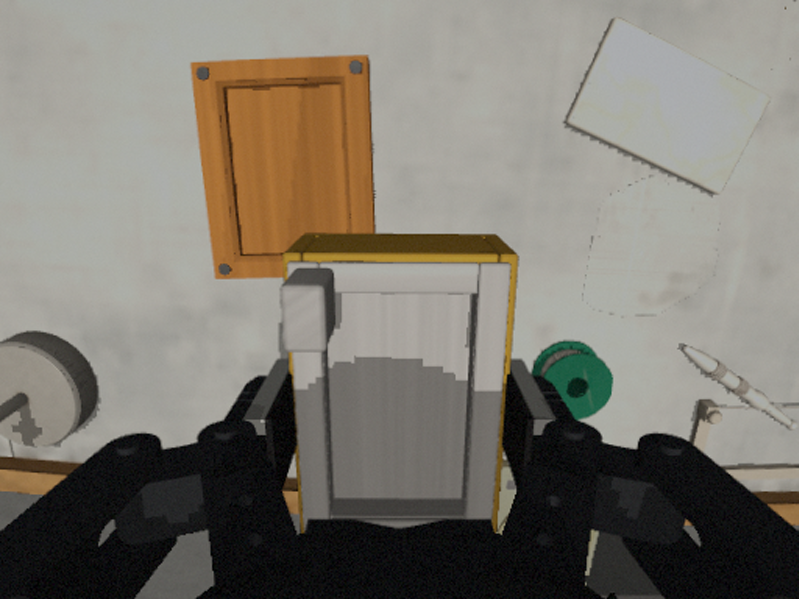

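The picture shows the plate corners (192,63), (368,56) and (217,278), and the pocket floor corners (228,89), (344,83) and (241,254). The tile corners are (617,18), (768,98), (720,193) and (566,122). The dish hangs square in the fingers, with its bottom front edge running from (306,235) to (498,235).

```bash
python3 - <<'E'
from h import *
import pickle
c,s=pickle.load(open("c2.pkl","rb"))
R=lambda l,z:ray(c,np.array(l,float)/1.56,[z]*len(l))
P=R([(192,63),(368,56),(217,278)],.016);print("plate",P.round(4),np.linalg.norm(P[0]-P[1]),np.linalg.norm(P[0]-P[2]),"ctr",(P[1]+P[2])/2)
e=P[0]-P[2];f=P[0]-P[1];print("yaw",np.degrees([np.arctan2(e[1],e[0]),np.arctan2(-f[0],f[1])]))
Q=R([(228,89),(344,83),(241,254)],.008);print("pocket",Q.round(4),np.linalg.norm(Q[0]-Q[1]),np.linalg.norm(Q[0]-Q[2]),"ctr",(Q[1]+Q[2])/2)
e=Q[0]-Q[2];f=Q[0]-Q[1];print("yaw",np.degrees([np.arctan2(e[1],e[0]),np.arctan2(-f[0],f[1])]))
T=R([(617,18),(768,98),(720,193),(566,122)],.008);print("tile",T.round(4),T.mean(0),np.linalg.norm(T-np.roll(T,1,0),axis=1))
M=Ro.from_quat(s["tcp_rot"]).as_matrix();zb=s["eef_pos"][2]-.0113
for l,z in (([(306,235),(498,235)],zb),([(287,256),(517,256)],zb+.03)):
    D=R(l,z);print("dish in tool",((D-s["eef_pos"])@M*1e3).round(1))
K=(P[1]+P[2])/2*.4+(Q[1]+Q[2])/2*.6
print(K);tool([*K[:2],.08],5)
E
```

```text
plate [[0.5468 0.3142 0.016 ]
 [0.554  0.2203 0.016 ]
 [0.4284 0.3048 0.016 ]] 0.0941298840549889 0.11877201819781409 ctr [0.49116344 0.2625525  0.016     ]
yaw [4.52245523 4.38750134]
pocket [[0.5348 0.2975 0.008 ]
 [0.5406 0.2334 0.008 ]
 [0.4417 0.2925 0.008 ]] 0.06438806751130803 0.09322083038921647 ctr [0.49119074 0.26292794 0.008     ]
yaw [3.1105353  5.18813556]
tile [[ 0.5834  0.0877  0.008 ]
 [ 0.5498 -0.0074  0.008 ]
 [ 0.4942  0.0107  0.008 ]
 [ 0.5273  0.1089  0.008 ]] [0.53867834 0.04997335 0.008     ] [0.05994887 0.10085441 0.05840544 0.10358934]
dish in tool [[ 43.3 -27.8  11.3]
 [ 43.3  31.3  11.3]]
dish in tool [[ 43.3 -27.3 -18.7]
 [ 43.3  30.4 -18.7]]
[0.49117982 0.26277777 0.0112    ]
tool d mm [ 55.  -61.2  79.4] yaw 3.06 rz -1.94 lean [ 0. -0. -1.]
```

```bash
python3 -m creep '[{"x":10,"y":-11,"z":0,"rx":0,"ry":0,"rz":-1.5,"grip":0},{"x":18,"y":-20,"z":5,"rx":0,"ry":0,"rz":0,"grip":0},{"x":18.5,"y":-20,"z":10,"rx":0,"ry":0,"rz":0,"grip":0},{"x":8.3,"y":-10,"z":15,"rx":0,"ry":0,"rz":0,"grip":0},{"x":0,"y":0,"z":20,"rx":0,"ry":0,"rz":0,"grip":0},{"x":0,"y":0,"z":20,"rx":0,"ry":0,"rz":0,"grip":0},{"x":0,"y":0,"z":15,"rx":0,"ry":0,"rz":0,"grip":0},{"x":0,"y":0,"z":10,"rx":0,"ry":0,"rz":0,"grip":0},{"x":0,"y":0,"z":10,"rx":0,"ry":0,"rz":0,"grip":0},{"x":0,"y":0,"z":0,"rx":0,"ry":0,"rz":0,"grip":0}]'
python3 - <<'E'
from h import *
import pickle
tool([.4926,.2634,.0193],4.6)
cs={n:optics.read_camera(n) for n in("scene","top","wrist")};s=ctrl.get_state();pickle.dump((cs,s),open("c3.pkl","wb"));print(s["eef_pos"],s["contact_force"])
a=cs["scene"]["color"][255:355,140:260];b=cs["wrist"]["color"]
cv2.imwrite("pics/m4.png",np.hstack([cv2.resize(a,(432,360),interpolation=cv2.INTER_CUBIC),cv2.resize(b[:,60:450],(366,360),interpolation=cv2.INTER_CUBIC)]))
E
```

```text
time: 6.92
eef_pos: [0.4882, 0.2637, 0.0523]
tcp_rot: [0.999, 0.04, -0.002, 0.001]
contact_force: [-1.9, -0.4, -8.1]
opening: 0.676
finger_force: 88.4
tool d mm [ 4.5  0.6 33. ] yaw 4.6 rz -0.0 lean [-0.004 -0.001 -1.   ]
[0.4902941  0.26454791 0.0554053 ] [ 0.32697832 -0.10200239 -7.32791173]
```

View pics/m4.png

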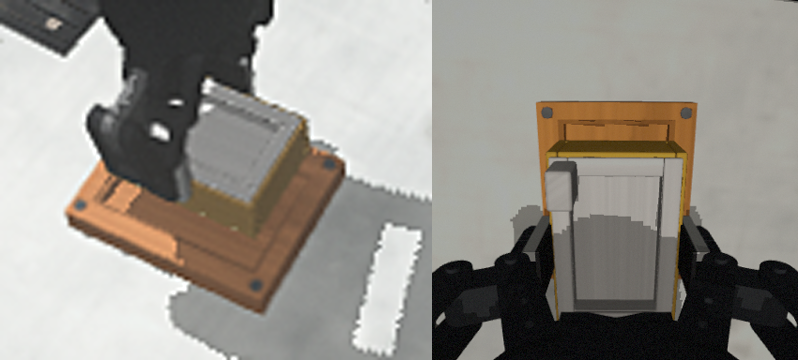

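In the wrist view the plate, pocket and dish are all centred on about column 617, so y is aligned. Now I'll check x using the front edges.

```bash
python3 - <<'E'
from h import *
import pickle
cs,s=pickle.load(open("c3.pkl","rb"));c=cs["wrist"]
M=Ro.from_quat(s["tcp_rot"]).as_matrix()
g=lambda u,v:((u-432)/(366/390)+60,v/.9375)
zb=s["eef_pos"][2]-.0113
for n,l,z in(("plate",[(538,102),(696,102)],.016),("pocketfloor",[(567,123),(668,123)],.008),("dishbot",[(556,143),(676,142)],zb),("dishrim",[(548,158),(686,156)],zb+.03)):
    D=(ray(c,np.array([g(*p) for p in l]),[z]*2)-s["eef_pos"])@M*1e3;print(n,D.round(1),D.mean(0).round(1))
E
```

```text
plate [[ 61.  -44.6  39.6]
 [ 61.1  47.8  39.5]] [61.1  1.6 39.5]
pocketfloor [[ 47.8 -29.3  47.5]
 [ 47.8  33.3  47.5]] [47.8  2.  47.5]
dishbot [[ 41.9 -29.6  11.4]
 [ 42.4  31.6  11.4]] [42.1  1.  11.4]
dishrim [[ 41.1 -27.3 -18.6]
 [ 41.9  30.  -18.6]] [ 41.5   1.3 -18.6]
```

```bash
python3 -m creep '[{"x":3,"y":0.7,"z":0,"rx":0,"ry":0,"rz":0,"grip":0},{"x":0,"y":0,"z":6,"rx":0,"ry":0,"rz":0,"grip":0},{"x":0,"y":0,"z":6,"rx":0,"ry":0,"rz":0,"grip":0},{"x":0,"y":0,"z":5,"rx":0,"ry":0,"rz":0,"grip":0},{"x":0,"y":0,"z":4,"rx":0,"ry":0,"rz":0,"grip":0},{"x":0,"y":0,"z":3,"rx":0,"ry":0,"rz":0,"grip":0},{"x":0,"y":0,"z":2,"rx":0,"ry":0,"rz":0,"grip":0},{"x":0,"y":0,"z":0,"rx":0,"ry":0,"rz":0,"grip":0},{"x":0,"y":0,"z":0,"rx":0,"ry":0,"rz":0,"grip":0},{"x":0,"y":0,"z":0,"rx":0,"ry":0,"rz":0,"grip":0}]'
```

```text
time: 7.9
eef_pos: [0.4926, 0.264, 0.0286]
tcp_rot: [0.999, 0.04, 0.0, -0.0]
contact_force: [0.3, -0.1, -7.1]
opening: 0.677
finger_force: 88.6
```

```bash
python3 -m creep '[{"x":0,"y":0,"z":2,"rx":0,"ry":0,"rz":0,"grip":0},{"x":0,"y":0,"z":2,"rx":0,"ry":0,"rz":0,"grip":0},{"x":0,"y":0,"z":2,"rx":0,"ry":0,"rz":0,"grip":0},{"x":0,"y":0,"z":0,"rx":0,"ry":0,"rz":0,"grip":0},{"x":0,"y":0,"z":0,"rx":0,"ry":0,"rz":0,"grip":0},{"x":0,"y":0,"z":0,"rx":0,"ry":0,"rz":0,"grip":0},{"x":0,"y":0,"z":0,"rx":0,"ry":0,"rz":0,"grip":0},{"x":0,"y":0,"z":0,"rx":0,"ry":0,"rz":0,"grip":0},{"x":0,"y":0,"z":0,"rx":0,"ry":0,"rz":0,"grip":0},{"x":0,"y":0,"z":0,"rx":0,"ry":0,"rz":0,"grip":0}]'
```

```text
time: 8.73
eef_pos: [0.4924, 0.2639, 0.0224]
tcp_rot: [0.999, 0.04, 0.0, -0.0]
contact_force: [0.0, -0.1, -8.0]
opening: 0.678
finger_force: 88.6
```

No contact yet. Dish bottom is at about 11 mm, already below the plate top.

```bash
python3 -m creep '[{"x":0,"y":0,"z":1,"rx":0,"ry":0,"rz":0,"grip":0},{"x":0,"y":0,"z":1,"rx":0,"ry":0,"rz":0,"grip":0},{"x":0,"y":0,"z":0.7,"rx":0,"ry":0,"rz":0,"grip":0},{"x":0,"y":0,"z":0,"rx":0,"ry":0,"rz":0,"grip":0},{"x":0,"y":0,"z":0,"rx":0,"ry":0,"rz":0,"grip":0},{"x":0,"y":0,"z":0,"rx":0,"ry":0,"rz":0,"grip":0},{"x":0,"y":0,"z":0,"rx":0,"ry":0,"rz":0,"grip":0},{"x":0,"y":0,"z":0,"rx":0,"ry":0,"rz":0,"grip":0},{"x":0,"y":0,"z":0,"rx":0,"ry":0,"rz":0,"grip":0},{"x":0,"y":0,"z":0,"rx":0,"ry":0,"rz":0,"grip":0}]'
```

```text
time: 9.57
eef_pos: [0.4923, 0.2639, 0.0196]
tcp_rot: [0.999, 0.04, 0.0, 0.0]
contact_force: [0.8, -0.3, -7.8]
opening: 0.682
finger_force: 88.6
```

```bash
python3 -m creep '[{"x":0,"y":0,"z":0.7,"rx":0,"ry":0,"rz":0,"grip":0},{"x":0,"y":0,"z":0,"rx":0,"ry":0,"rz":0,"grip":0},{"x":0,"y":0,"z":0.7,"rx":0,"ry":0,"rz":0,"grip":0},{"x":0,"y":0,"z":0,"rx":0,"ry":0,"rz":0,"grip":0},{"x":0,"y":0,"z":0.6,"rx":0,"ry":0,"rz":0,"grip":0},{"x":0,"y":0,"z":0,"rx":0,"ry":0,"rz":0,"grip":0},{"x":0,"y":0,"z":0,"rx":0,"ry":0,"rz":0,"grip":0},{"x":0,"y":0,"z":0,"rx":0,"ry":0,"rz":0,"grip":0},{"x":0,"y":0,"z":0,"rx":0,"ry":0,"rz":0,"grip":0},{"x":0,"y":0,"z":0,"rx":0,"ry":0,"rz":0,"grip":0}]'
```

```text
time: 10.4
eef_pos: [0.4924, 0.264, 0.0194]
tcp_rot: [0.999, 0.04, -0.001, 0.0]
contact_force: [-5.7, -3.0, 5.0]
opening: 0.678
finger_force: 90.2
```

It touched at 19.4 mm, as expected for the floor. Now I'll let go.

```bash
python3 -m creep '[{"x":0,"y":0,"z":0,"rx":0,"ry":0,"rz":0,"grip":0.72},{"x":0,"y":0,"z":0,"rx":0,"ry":0,"rz":0,"grip":0.8},{"x":0,"y":0,"z":0,"rx":0,"ry":0,"rz":0,"grip":0.9},{"x":0,"y":0,"z":0,"rx":0,"ry":0,"rz":0,"grip":0.95},{"x":0,"y":0,"z":0,"rx":0,"ry":0,"rz":0,"grip":1},{"x":0,"y":0,"z":0,"rx":0,"ry":0,"rz":0,"grip":1},{"x":0,"y":0,"z":0,"rx":0,"ry":0,"rz":0,"grip":1},{"x":0,"y":0,"z":0,"rx":0,"ry":0,"rz":0,"grip":1},{"x":0,"y":0,"z":-5,"rx":0,"ry":0,"rz":0,"grip":1},{"x":0,"y":0,"z":-10,"rx":0,"ry":0,"rz":0,"grip":1}]' 30
python3 -m creep '[{"x":0,"y":0,"z":-20,"rx":0,"ry":0,"rz":0,"grip":1},{"x":0,"y":0,"z":-25,"rx":0,"ry":0,"rz":0,"grip":1},{"x":0,"y":0,"z":-25,"rx":0,"ry":0,"rz":0,"grip":1},{"x":0,"y":0,"z":-25,"rx":0,"ry":0,"rz":0,"grip":1},{"x":0,"y":0,"z":-20,"rx":0,"ry":0,"rz":0,"grip":1},{"x":0,"y":0,"z":0,"rx":0,"ry":0,"rz":0,"grip":1},{"x":0,"y":0,"z":0,"rx":0,"ry":0,"rz":0,"grip":1},{"x":0,"y":0,"z":0,"rx":0,"ry":0,"rz":0,"grip":0.5},{"x":0,"y":0,"z":0,"rx":0,"ry":0,"rz":0,"grip":0.4},{"x":0,"y":0,"z":0,"rx":0,"ry":0,"rz":0,"grip":0.4}]'
python3 - <<'E'
from h import *
import pickle
cs={n:optics.read_camera(n) for n in("scene","wrist")};s=ctrl.get_state();pickle.dump((cs,s),open("c4.pkl","wb"));print(s["eef_pos"],s["contact_force"],s["opening"])
a=cs["scene"]["color"][265:350,150:245];b=cs["wrist"]["color"][40:340,100:420]
cv2.imwrite("pics/m5.png",np.hstack([cv2.resize(a,(320,286),interpolation=cv2.INTER_CUBIC)[:286], np.zeros((286,0,3),np.uint8)]) if 0 else np.hstack([cv2.resize(b,(480,450),interpolation=cv2.INTER_CUBIC),np.vstack([cv2.resize(a,(320,286),interpolation=cv2.INTER_CUBIC),np.zeros((164,320,3),np.uint8)])]))
E
```

```text
time: 11.23
eef_pos: [0.4912, 0.2635, 0.0318]
tcp_rot: [0.999, 0.04, -0.001, 0.0]
contact_force: [0.2, -0.5, -0.6]
opening: 0.995
finger_force: 0.0
time: 12.07
eef_pos: [0.4913, 0.2635, 0.1458]
tcp_rot: [0.999, 0.04, -0.002, 0.0]
contact_force: [-0.0, 0.0, 0.4]
opening: 0.602
finger_force: 0.0
[0.49162127 0.26365996 0.14621608] [-0.07186152  0.37989326  1.3051197 ] 0.42604182710890287
```

View pics/m5.png

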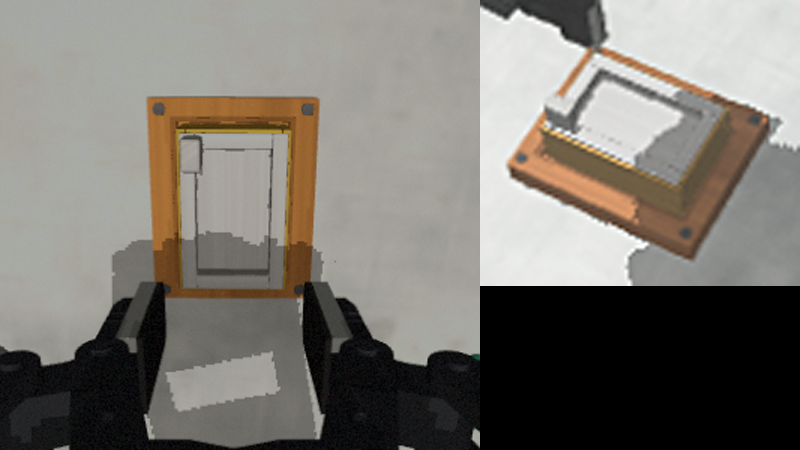

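The dish is in the pocket, with its rim parallel to the plate and the pan nested. The lug's top face is centred near (190.5,156.5) in the crop, and the rim corners are about (178,131), (289,131), (288,290) and (180,290). Next I'll compute the lug position.

```bash
python3 - <<'E'
from h import *
import pickle
cs,s=pickle.load(open("c4.pkl","rb"));c=cs["wrist"]
g=lambda l:np.array([(u/1.5+100,v/1.5+40) for u,v in l])
D=ray(c,g([(178,131),(289,131),(288,290),(180,290)]),[.038]*4);print(D.round(4),np.linalg.norm(D-np.roll(D,1,0),axis=1),D.mean(0))
P=ray(c,g([(148,98),(318,97)]),[.016]*2);print("plate front",P)
y=np.radians(4.6);Rz=np.array([[np.cos(y),-np.sin(y)],[np.sin(y),np.cos(y)]])
print("expected lug",D.mean(0)[:2]+Rz@[.034,.021], "seen",ray(c,g([(190.5,156.5)]),[.058]))
L=np.r_[D.mean(0)[:2]+Rz@[.034,.021],.1]
tool(L,4.6)
# gradient views for lug
b=c["color"][40:340,100:420];np.save("b.npy",b)
hs=cv2.cvtColor(b,cv2.COLOR_BGR2GRAY);print("cols",hs[100:104,112:145].mean(0).astype(int).tolist());print("rows",hs[82:125,125:129].mean(1).astype(int).tolist())
E
```

```text
[[0.5331 0.2947 0.038 ]
 [0.5377 0.2382 0.038 ]
 [0.4496 0.2287 0.038 ]
 [0.4447 0.2892 0.038 ]] [0.0885496  0.05676685 0.08857694 0.06073584] [0.49124838 0.26270941 0.038     ]
plate front [[0.54719826 0.3143763  0.016     ]
 [0.55528567 0.22164204 0.016     ]]
expected lug [0.52345468 0.28636853] seen [[0.52377342 0.2860876  0.058     ]]
tool d mm [ 33.7 -20.1  46.1] yaw 4.63 rz 0.03 lean [-0.002 -0.001 -1.   ]
cols [118, 111, 87, 88, 92, 98, 129, 113, 135, 158, 160, 160, 160, 160, 163, 164, 164, 164, 164, 158, 139, 75, 62, 130, 159, 163, 165, 163, 164, 166, 167, 166, 165]
rows [72, 60, 56, 51, 126, 141, 107, 155, 96, 71, 71, 137, 152, 160, 161, 163, 163, 161, 162, 162, 164, 164, 164, 162, 160, 158, 159, 158, 156, 156, 156, 150, 125, 123, 166, 166, 167, 166, 165, 165, 165, 165, 165]
```

```bash
python3 -m creep '[{"x":10,"y":-6,"z":5,"rx":0,"ry":0,"rz":0,"grip":0.4},{"x":14,"y":-8,"z":10,"rx":0,"ry":0,"rz":0,"grip":0.4},{"x":9.7,"y":-6.1,"z":15,"rx":0,"ry":0,"rz":0,"grip":0.4},{"x":0,"y":0,"z":15,"rx":0,"ry":0,"rz":0,"grip":0.4},{"x":0,"y":0,"z":10,"rx":0,"ry":0,"rz":0,"grip":0.4},{"x":0,"y":0,"z":5,"rx":0,"ry":0,"rz":0,"grip":0.4},{"x":0,"y":0,"z":0,"rx":0,"ry":0,"rz":0,"grip":0.4},{"x":0,"y":0,"z":0,"rx":0,"ry":0,"rz":0,"grip":0.4},{"x":0,"y":0,"z":0,"rx":0,"ry":0,"rz":0,"grip":0.4},{"x":0,"y":0,"z":0,"rx":0,"ry":0,"rz":0,"grip":0.4}]' 40
python3 - <<'E'
from h import *
tool([.5236,.2863,.043],4.6)
E
```

```text
time: 13.0
eef_pos: [0.5249, 0.2868, 0.0889]
tcp_rot: [0.999, 0.04, 0.001, -0.0]
contact_force: [0.3, -0.0, 0.5]
opening: 0.403
finger_force: 0.0
tool d mm [-1.4  0.5 45.8] yaw 4.63 rz 0.03 lean [ 0.002  0.001 -1.   ]
```

```bash
python3 -m creep '[{"x":-1,"y":0.5,"z":5,"rx":0,"ry":0,"rz":0,"grip":0.4},{"x":0,"y":0,"z":10,"rx":0,"ry":0,"rz":0,"grip":0.4},{"x":0,"y":0,"z":10,"rx":0,"ry":0,"rz":0,"grip":0.4},{"x":0,"y":0,"z":7,"rx":0,"ry":0,"rz":0,"grip":0.4},{"x":0,"y":0,"z":5,"rx":0,"ry":0,"rz":0,"grip":0.4},{"x":0,"y":0,"z":4,"rx":0,"ry":0,"rz":0,"grip":0.4},{"x":0,"y":0,"z":2.5,"rx":0,"ry":0,"rz":0,"grip":0.4},{"x":0,"y":0,"z":2,"rx":0,"ry":0,"rz":0,"grip":0.4},{"x":0,"y":0,"z":0,"rx":0,"ry":0,"rz":0,"grip":0.4},{"x":0,"y":0,"z":0,"rx":0,"ry":0,"rz":0,"grip":0.4}]' 40
python3 - <<'E'
from h import *
import pickle
tool([.5236,.2863,.043],4.6)
cs={n:optics.read_camera(n) for n in("scene","wrist")};s=ctrl.get_state();pickle.dump((cs,s),open("c5.pkl","wb"));print(s["eef_pos"],s["contact_force"],s["opening"])
a=cs["scene"]["color"][265:350,150:245];b=cs["wrist"]["color"][150:384,130:382]
cv2.imwrite("pics/m6.png",np.hstack([cv2.resize(b,(480,446),interpolation=cv2.INTER_CUBIC),np.vstack([cv2.resize(a,(320,286),interpolation=cv2.INTER_CUBIC),np.zeros((160,320,3),np.uint8)])]))
E
```

```text
time: 13.83
eef_pos: [0.5236, 0.2862, 0.0423]
tcp_rot: [0.999, 0.04, 0.0, -0.0]
contact_force: [-0.1, -0.1, 0.1]
opening: 0.401
finger_force: 0.0
tool d mm [ 0.  -0.1 -0.7] yaw 4.63 rz 0.03 lean [ 0.  0. -1.]
[0.52369387 0.28618832 0.04256171] [-0.10977382 -0.06172797  0.18951135] 0.4000819143584664
```

View pics/m6.png

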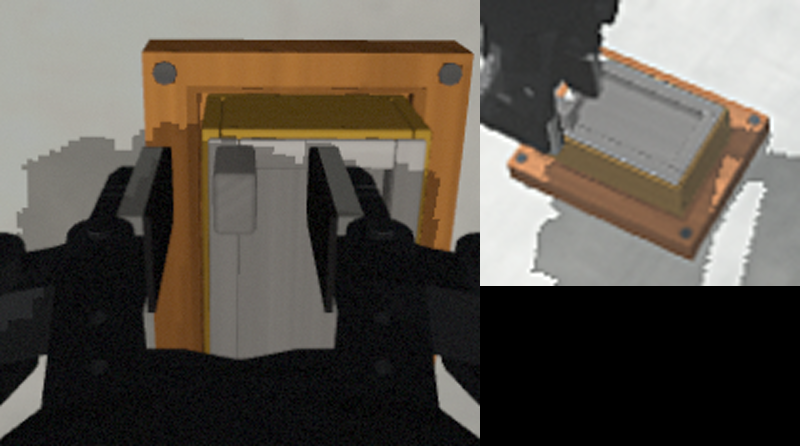

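The lug at (235,190) sits between the fingers, which are centred near column 240. Closing now.

```bash
python3 -m creep '[{"x":0,"y":-0.4,"z":-0.4,"rx":0,"ry":0,"rz":0,"grip":0.3},{"x":0,"y":0,"z":0,"rx":0,"ry":0,"rz":0,"grip":0.2},{"x":0,"y":0,"z":0,"rx":0,"ry":0,"rz":0,"grip":0.15},{"x":0,"y":0,"z":0,"rx":0,"ry":0,"rz":0,"grip":0.1},{"x":0,"y":0,"z":0,"rx":0,"ry":0,"rz":0,"grip":0.05},{"x":0,"y":0,"z":0,"rx":0,"ry":0,"rz":0,"grip":0},{"x":0,"y":0,"z":0,"rx":0,"ry":0,"rz":0,"grip":0},{"x":0,"y":0,"z":0,"rx":0,"ry":0,"rz":0,"grip":0},{"x":0,"y":0,"z":0,"rx":0,"ry":0,"rz":0,"grip":0},{"x":0,"y":0,"z":0,"rx":0,"ry":0,"rz":0,"grip":0}]' 40
python3 -m creep '[{"x":0,"y":0,"z":0,"rx":0,"ry":0,"rz":0,"grip":0},{"x":0,"y":0,"z":0,"rx":0,"ry":0,"rz":0,"grip":0},{"x":0,"y":0,"z":0,"rx":0,"ry":0,"rz":0,"grip":0},{"x":0,"y":0,"z":0,"rx":0,"ry":0,"rz":0,"grip":0},{"x":0,"y":0,"z":0,"rx":0,"ry":0,"rz":0,"grip":0},{"x":0,"y":0,"z":0,"rx":0,"ry":0,"rz":0,"grip":0},{"x":0,"y":0,"z":0,"rx":0,"ry":0,"rz":0,"grip":0},{"x":0,"y":0,"z":0,"rx":0,"ry":0,"rz":0,"grip":0},{"x":0,"y":0,"z":0,"rx":0,"ry":0,"rz":0,"grip":0},{"x":0,"y":0,"z":0,"rx":0,"ry":0,"rz":0,"grip":0}]' 70
```

```text
time: 14.77
eef_pos: [0.5235, 0.2867, 0.0429]
tcp_rot: [0.999, 0.04, 0.0, -0.0]
contact_force: [-0.4, 1.5, 4.0]
opening: 0.1
finger_force: 40.0
time: 15.6
eef_pos: [0.5235, 0.2867, 0.043]
tcp_rot: [0.999, 0.04, 0.0, -0.0]
contact_force: [-2.2, -0.2, 5.4]
opening: 0.092
finger_force: 69.6
```

```bash
python3 -m creep '[{"x":-0.07,"y":0.05,"z":-1.59,"rx":0.54,"ry":0.84,"rz":0,"grip":0},{"x":-0.07,"y":0.05,"z":-1.59,"rx":0.54,"ry":0.84,"rz":0,"grip":0},{"x":-0.07,"y":0.05,"z":-1.59,"rx":0.54,"ry":0.84,"rz":0,"grip":0},{"x":-0.07,"y":0.05,"z":-1.59,"rx":0.54,"ry":0.84,"rz":0,"grip":0},{"x":0,"y":0,"z":0,"rx":0,"ry":0,"rz":0,"grip":0},{"x":0,"y":0,"z":0,"rx":0,"ry":0,"rz":0,"grip":0},{"x":0,"y":0,"z":0,"rx":0,"ry":0,"rz":0,"grip":0},{"x":0,"y":0,"z":0,"rx":0,"ry":0,"rz":0,"grip":0},{"x":0,"y":0,"z":0,"rx":0,"ry":0,"rz":0,"grip":0},{"x":0,"y":0,"z":0,"rx":0,"ry":0,"rz":0,"grip":0}]'
```

```text
time: 16.43
eef_pos: [0.5229, 0.2861, 0.0489]
tcp_rot: [0.999, 0.04, 0.028, -0.02]
contact_force: [-1.1, 0.8, 2.4]
opening: 0.093
finger_force: 69.3
```

```bash
python3 -m creep '[{"x":-0.07,"y":0.05,"z":-1.59,"rx":0.54,"ry":0.84,"rz":0,"grip":0},{"x":-0.07,"y":0.05,"z":-1.59,"rx":0.54,"ry":0.84,"rz":0,"grip":0},{"x":-0.07,"y":0.05,"z":-1.59,"rx":0.54,"ry":0.84,"rz":0,"grip":0},{"x":-0.07,"y":0.05,"z":-1.59,"rx":0.54,"ry":0.84,"rz":0,"grip":0},{"x":-0.07,"y":0.05,"z":-1.59,"rx":0.54,"ry":0.84,"rz":0,"grip":0},{"x":-0.07,"y":0.05,"z":-1.59,"rx":0.54,"ry":0.84,"rz":0,"grip":0},{"x":0,"y":0,"z":0,"rx":0,"ry":0,"rz":0,"grip":0},{"x":0,"y":0,"z":0,"rx":0,"ry":0,"rz":0,"grip":0},{"x":0,"y":0,"z":0,"rx":0,"ry":0,"rz":0,"grip":0},{"x":0,"y":0,"z":0,"rx":0,"ry":0,"rz":0,"grip":0}]'
python3 - <<'E'
from h import *
import pickle
tool([.5236,.2863,.06])
cs={n:optics.read_camera(n) for n in("scene","wrist")};s=ctrl.get_state();pickle.dump((cs,s),open("c6.pkl","wb"));print(s["eef_pos"],s["contact_force"],s["opening"])
a=cs["scene"]["color"][265:350,150:245];b=cs["wrist"]["color"][130:384,120:392]
cv2.imwrite("pics/m7.png",np.hstack([cv2.resize(b,(380,355),interpolation=cv2.INTER_CUBIC),cv2.resize(a,(397,355),interpolation=cv2.INTER_CUBIC)]))
E
```

```text
time: 17.27
eef_pos: [0.5214, 0.2851, 0.0581]
tcp_rot: [0.995, 0.04, 0.071, -0.05]
contact_force: [0.2, 1.8, 0.0]
opening: 0.09
finger_force: 69.0
tool d mm [ 2.5 -1.2 -1.5] yaw 4.23 rz None lean [ 0.137  0.105 -0.985]
[0.52146203 0.28514579 0.05807603] [-1.51827617  1.60737407 -0.03985876] 0.09087269698207771
```

View pics/m7.png

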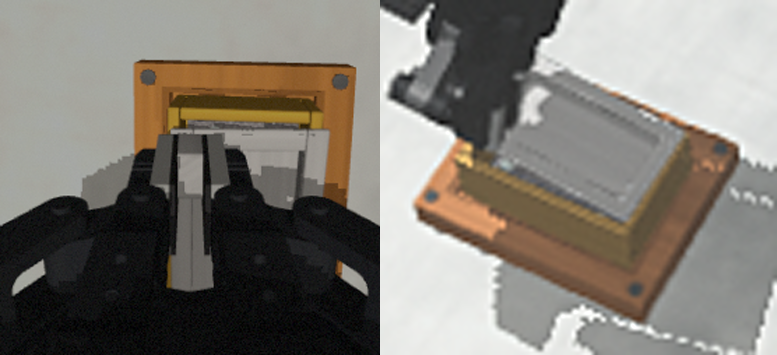

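The pan leans about 10° with its lug corner up, and the dish is still seated. I'll add 2°, hold, then lift.

```bash
python3 -m creep '[{"x":-0.07,"y":0.05,"z":-1.59,"rx":0.54,"ry":0.84,"rz":0,"grip":0},{"x":-0.07,"y":0.05,"z":-1.59,"rx":0.54,"ry":0.84,"rz":0,"grip":0},{"x":0,"y":0,"z":0,"rx":0,"ry":0,"rz":0,"grip":0},{"x":0,"y":0,"z":0,"rx":0,"ry":0,"rz":0,"grip":0},{"x":0,"y":0,"z":0,"rx":0,"ry":0,"rz":0,"grip":0},{"x":0,"y":0,"z":0,"rx":0,"ry":0,"rz":0,"grip":0},{"x":0.3,"y":-0.2,"z":-1.5,"rx":0,"ry":0,"rz":0,"grip":0},{"x":0.3,"y":-0.2,"z":-1.5,"rx":0,"ry":0,"rz":0,"grip":0},{"x":0.3,"y":-0.2,"z":-1.5,"rx":0,"ry":0,"rz":0,"grip":0},{"x":0.3,"y":-0.2,"z":-1.5,"rx":0,"ry":0,"rz":0,"grip":0}]'
python3 -m creep '[{"x":0.3,"y":-0.2,"z":-1.5,"rx":0,"ry":0,"rz":0,"grip":0},{"x":0.4,"y":-0.2,"z":-2,"rx":0,"ry":0,"rz":0,"grip":0},{"x":0.5,"y":-0.3,"z":-3,"rx":0,"ry":0,"rz":0,"grip":0},{"x":0.7,"y":-0.4,"z":-4,"rx":0,"ry":0,"rz":0,"grip":0},{"x":1,"y":-0.6,"z":-6,"rx":0,"ry":0,"rz":0,"grip":0},{"x":1.4,"y":-0.9,"z":-8,"rx":0,"ry":0,"rz":0,"grip":0},{"x":1.4,"y":-0.9,"z":-8,"rx":0,"ry":0,"rz":0,"grip":0},{"x":1.4,"y":-0.9,"z":-8,"rx":0,"ry":0,"rz":0,"grip":0},{"x":0.7,"y":-0.4,"z":-4,"rx":0,"ry":0,"rz":0,"grip":0},{"x":0,"y":0,"z":0,"rx":0,"ry":0,"rz":0,"grip":0}]'
```

```text
time: 18.2
eef_pos: [0.5214, 0.2847, 0.0678]
tcp_rot: [0.994, 0.04, 0.086, -0.06]
contact_force: [-0.4, 0.4, -0.5]
opening: 0.093
finger_force: 68.9
time: 19.03
eef_pos: [0.5222, 0.2849, 0.1151]
tcp_rot: [0.994, 0.04, 0.087, -0.06]
contact_force: [1.0, 0.3, -0.4]
opening: 0.094
finger_force: 68.9
```

```bash
python3 -m creep '[{"x":2,"y":-1,"z":-8,"rx":0,"ry":0,"rz":0,"grip":0},{"x":2,"y":-1,"z":-10,"rx":0,"ry":0,"rz":0,"grip":0},{"x":2,"y":-1,"z":-10,"rx":0,"ry":0,"rz":0,"grip":0},{"x":2,"y":-1,"z":-8,"rx":-1.1,"ry":-1.7,"rz":0,"grip":0},{"x":0,"y":0,"z":-3,"rx":-1.6,"ry":-2.5,"rz":0,"grip":0},{"x":0,"y":0,"z":0,"rx":-1.6,"ry":-2.5,"rz":0,"grip":0},{"x":0,"y":0,"z":0,"rx":-1.6,"ry":-2.5,"rz":0,"grip":0},{"x":0,"y":0,"z":0,"rx":-0.6,"ry":-0.9,"rz":0,"grip":0},{"x":0,"y":0,"z":0,"rx":0,"ry":0,"rz":0,"grip":0},{"x":0,"y":0,"z":0,"rx":0,"ry":0,"rz":0,"grip":0}]'
python3 - <<'E'
from h import *
tool([.570,.073,.155],4.6)
E
```

```text
time: 19.87
eef_pos: [0.5223, 0.2843, 0.1532]
tcp_rot: [0.999, 0.04, 0.0, -0.0]
contact_force: [0.1, 0.4, -1.3]
opening: 0.094
finger_force: 68.9
tool d mm [ 30.5 214.5  -1.9] yaw 4.64 rz 0.04 lean [ 0.  0. -1.]
```

```bash
python3 -m creep '[{"x":1,"y":7,"z":0,"rx":0,"ry":0,"rz":0,"grip":0},{"x":2.5,"y":17.5,"z":-1,"rx":0,"ry":0,"rz":0,"grip":0},{"x":4,"y":28,"z":-1,"rx":0,"ry":0,"rz":0,"grip":0},{"x":4.5,"y":32,"z":0,"rx":0,"ry":0,"rz":0,"grip":0},{"x":4.5,"y":32,"z":0,"rx":0,"ry":0,"rz":0,"grip":0},{"x":4.5,"y":32,"z":0,"rx":0,"ry":0,"rz":0,"grip":0},{"x":4,"y":28,"z":0,"rx":0,"ry":0,"rz":0,"grip":0},{"x":3,"y":20,"z":0,"rx":0,"ry":0,"rz":0,"grip":0},{"x":2,"y":12,"z":0,"rx":0,"ry":0,"rz":0,"grip":0},{"x":0.5,"y":6,"z":0,"rx":0,"ry":0,"rz":0,"grip":0}]'
python3 -m creep '[{"x":0,"y":0,"z":0,"rx":0,"ry":0,"rz":0,"grip":0},{"x":0,"y":0,"z":0,"rx":0,"ry":0,"rz":0,"grip":0},{"x":0,"y":0,"z":0,"rx":0,"ry":0,"rz":0,"grip":0},{"x":0,"y":0,"z":0,"rx":0,"ry":0,"rz":0,"grip":0},{"x":0,"y":0,"z":0,"rx":0,"ry":0,"rz":0,"grip":0},{"x":0,"y":0,"z":0,"rx":0,"ry":0,"rz":0,"grip":0},{"x":0,"y":0,"z":0,"rx":0,"ry":0,"rz":0,"grip":0},{"x":0,"y":0,"z":0,"rx":0,"ry":0,"rz":0,"grip":0},{"x":0,"y":0,"z":0,"rx":0,"ry":0,"rz":0,"grip":0},{"x":0,"y":0,"z":0,"rx":0,"ry":0,"rz":0,"grip":0}]'
python3 - <<'E'
from h import *
import pickle
tool([.570,.073,.155],4.6)
cs={n:optics.read_camera(n) for n in("scene","wrist")};s=ctrl.get_state();pickle.dump((cs,s),open("c7.pkl","wb"));print(s["eef_pos"],s["contact_force"],s["dq"].round(3))
a=cs["scene"]["color"][130:355,140:320];b=cs["wrist"]["color"]
cv2.imwrite("pics/m8.png",np.hstack([cv2.resize(b,(460,345),interpolation=cv2.INTER_CUBIC),cv2.resize(a,(276,345),interpolation=cv2.INTER_CUBIC)]))
E
```

```text
time: 20.7
eef_pos: [0.57, 0.0709, 0.1551]
tcp_rot: [0.999, 0.039, -0.0, 0.0]
contact_force: [-0.8, -0.7, -0.7]
opening: 0.093
finger_force: 68.9
time: 21.53
eef_pos: [0.57, 0.0729, 0.1551]
tcp_rot: [0.999, 0.04, -0.0, 0.0]
contact_force: [-0.2, 0.0, -0.8]
opening: 0.089
finger_force: 68.9
tool d mm [ 0.  -0.1  0.1] yaw 4.63 rz 0.03 lean [-0. -0. -1.]
[0.56996034 0.0728269  0.1550567 ] [-0.22832946 -0.07392665 -0.23732125] [ 0.    -0.001  0.001 -0.    -0.    -0.   ]
```

View pics/m8.png

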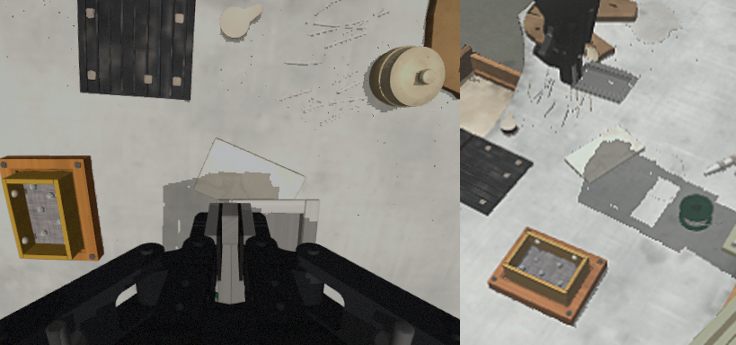

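The dish is empty and seated in the plate, and the pan is held level over the tile. The flux jar and tile look undisturbed, so I'm handing in.

```bash
python3 -c "
from plant import sign_off
print(sign_off())"
```

```text
the job is handed in; nothing more can be done
None
```

I handed the job in at about 22 s: the dish is seated in the plate's pocket, the pan was peeled out lug corner first, and it is held level and still over the marble tile about 15 cm up (no verdict was returned).

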